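# Set the near-point rule to 40 cm

### The job

Get the near-point rule ready for a 40 cm reading test: first lift the trial frame off the rule's bar and lay it right way up in the middle of the steel tray. Then slide the carriage along the bar until its pointer sits on the 40 cm line, and only then press the clamp lever down level to lock it there. The rectangular chart must also be moved from the wooden rack to the carriage's holder, set fully down with its rings facing the face rest; leave everything else on the table where it is, and do not let the frame or the chart drop.

Things in the scene. Friction and masses are not known exactly. Their poses are not given: they have to be found in the camera images.
- rule: Near-point rule: aluminium bar (30 mm wide, 16 mm deep, 560 mm long, top face 60 mm above the table) in a fixed grey desk cradle. Origin on the table under the bar; x across the bar (away from the robot at yaw 0), y along it towards the face rest (fork with two black cheek pads at y = +0.27), z up. Black scale lines cross the bar's top.
- line40 (a point): The 40 cm line: the full-width scale line with a round dot on either side; the full-width lines stand for 20, 30, 40 and 50 cm from the face rest. This point is its middle on the bar's top, y = -0.175 in the rule's frame.
- carriage (a joint): Steel carriage sliding on the bar (70 mm long, 60 mm wide, top plate 72 mm above the table), in m. Its middle lies at y = 0.12 - value in the rule's frame; 0 is nearest the face rest, it ends at 0.285, and the pointer is on the 40 cm line at 0.25. Starts at 0 to 0.09. Takes about 3 N to slide, stays where left; locked (to about 20 N) while the clamp is down level.
- pointer (a point): Tip of the white-marked pointer tongue on the carriage's end away from the face rest, on the bar's centre line at the height of the bar's top; 45 mm beyond the chart's plane.
- clamp (a joint): Clamp lever at the middle of the carriage's robot side, in rad, on a pin parallel to the bar, 36 mm from its centre line (to the rule's -x), 52 mm above the table. 0 = pressed down level, its cam nose locking the carriage; starts raised at 0.6 to 0.78, stays where left. The last 0.3 rad is stiff: about 10 N at the handle. It can be pinched across its width to draw the carriage along.
- clamp_grip (a point): Middle of the lever's black handle, 74 mm from the hinge pin; the handle is 46 mm long (51 to 97 mm from the pin), 18 mm wide (along the bar) and 13 mm thick.
- holder_seat (a point): Middle of the slot floor in the grey holder on the carriage, 78 mm above the table, 12 mm to the rule's +x of the bar's centre line. Slot 102 mm long across the bar (rule's x), 12 mm wide, 20 mm deep, with a 4 mm bevel at its mouth 98 mm above the table; holder block 118 x 38 mm. Axes as those of the rule.
- chart: The rectangular near chart: a white plate 100 mm wide (x), 10 mm thick (y), 85 mm high (z), about 110 g, standing in one of the two rack slots. Origin at the centre of its lower edge; its rings are printed on the +y face.
- chart_face (a point): Point on the chart's printed face (the +y face), on its middle line, 12 mm above its lower edge.
- rack: Dark wooden rack, 132 x 130 x 30 mm, fixed; two slots along its x, at y = +0.030 and -0.030, each 22 mm deep (floor 8 mm above the table). One holds the chart, the other the round plate. Origin at the centre of its underside.
- round_plate: The other plate in the rack: 70 mm wide, round-topped, 71 mm high, 10 mm thick, with a cross. Stays in the rack. Origin at the centre of its lower edge.
- trial_frame: Tortoiseshell trial frame, 140 mm wide (y), 130 mm long (x), 75 g. It starts hung over the bar by its two sides, above the 40 cm line, its front with the two 51 mm rims down on the robot's side. Origin below the bridge at the rims' lower edge; sides along +x at y = +-0.067, underside z = 0.039, down-turned tips at x = 0.126 (lowest z = 0.019). Centre of mass about 22 mm behind the front.
- frame_knob (a point): The grip of the trial frame: middle of the steel bridge knob, an upright cylinder 15 mm in diameter standing up from the brow bar (z = 0.050 to 0.073 in the frame's frame); this point is at z = 0.063.
- frame_mid (a point): Middle of the trial frame's outline: 60 mm behind its origin, at z = 0.
- tray: Flat open steel tray, fixed, 170 mm (x) by 190 mm (y) outside, walls 4 mm thick and 22 mm high; inner floor 4 mm above the table. Origin at the centre of its underside.
- wand: Bystander: nickel cross-cylinder wand, 165 mm long, lying on the table.
- lens_a: Bystander: amber trial lens, 41 mm in diameter with a tab, lying flat.
- lens_b: Bystander: the other amber trial lens.
- pen_torch: Bystander: pen torch, 135 mm long, lying behind the rule.
- drops_a: Bystander: eye-drop bottle, 28 mm in diameter, 65 mm high, behind the rule.
- drops_b: Bystander: another such bottle.
- pd_ruler: Bystander: white ruler, 160 x 25 x 4 mm, lying flat beyond the rule's end away from the face rest.
Mind the look-alikes: they are no part of the job. There is more than one size of the trial_frame; the job needs the larger.

How it is judged:
By the outcome, as a careful person would: the job done as asked, in the order asked, and still so for the second after the job is handed in, with the robot touching nothing.
It also fails if it takes over 72 s, if anything falls off the work surface, if the arm or the gripper's body presses on something with over 40 N, if the wrist force passes 120 N, or if a joint passes its speed limit or range.

### The arm

A 7-joint arm with a two-finger parallel gripper is mounted at the origin on the work surface. World frame = base frame: x ahead of the robot, y to its left, z up, the work surface at z = 0. Lengths are in m, angles in rad, forces in N, time in s.
With the tool pointing down it reaches from about 0.4 to 0.85 m from the base axis. Payload 4.5 kg.
Tool frame: the origin (TCP) lies on the centre line of the jaws, within the pads' length; the fingertips stand 22 mm ahead of it and the grasp point (between the pads) lies 3 mm ahead of it; z points along the fingers, y is the line along which they close (so a half turn about z gives the same grasp; the last joint's range is limited). The gripper opens to 85 mm and grips with 20 to 120 N. Pads are 22 mm wide; open, the fingers measure 114 mm over their backs; the gripper's body (76 mm by 85 mm) begins 54 mm behind the grasp point. The pads swing forward as they close: fully open they stand 13 mm farther back than shut.
Start: joints at [1.255, 0.689, -0.195, 1.565, 0.157, 0.902, -0.215], TCP at [0.214, -0.587, 0.253] pointing down, gripper open.
Joint ranges: [-3.01, 3.01], [-0.46, 2.08], [-1.47, 1.51], [0.13, 2.56], [-1, 4.14], [0.04, 2.09], [-2.66, 2.66]. Speed limits (rad/s): [2.57, 2.57, 3.14, 3.14, 3.14, 3.14, 3.14].

### API

Orientations are given as [roll, pitch, yaw] about the fixed x, y, z axes, in that order (R = Rz(yaw) Ry(pitch) Rx(roll)).
In Python, from rig import manip, readout, viewer gives the robot as it stands. Calls block until the motion is done:
- manip.move_pose(position, orientation): joint-space move of the TCP to a pose.
- manip.movel(position, ori=None, vel=0.15, until_force=None): straight line of the TCP; ori=None keeps the orientation; vel is the mean speed in m/s. With until_force (N) it stops when the force on the tool has changed by that much, and returns True; else False.
- manip.movej(angles): joint-space move.
- manip.set_gripper(opening, force=None): finger opening in m; force is the grip in N (None keeps the last); returns when the fingers have stopped.
- manip.wait(seconds).
- manip.ik(position, orientation): joint angles nearest the present ones, or None.
- readout.observe(): the state.
- viewer.capture(name): name is "side" or "top" or "wrist"; returns a dict with "img" (420x560x3 uint8, red, green, blue), "intrinsics" (3x3 intrinsics, pixels), "position" and "orientation" of the camera in the world; the wrist camera has in their place "tool_from_camera" (4x4, takes a point from camera to tool coordinates, whose origin is the TCP and whose axes are the flange's). Camera axes: x right, y down, z forward; pixel columns grow to the right and rows downward; lengths in m; the calibration is good to about 2 mm. A picture is of the moment at which its call begins: read the wrist's pose just before it. There is no depth.
A pose or a line that the arm cannot do raises manip.Unreachable and nothing moves.
- manip.close_job(): hands the job in; it is judged then, once.
The state is a dict: "time": time; "joint_positions": joint angles; "qvel": joint speeds; "joint_torque": joint torques, N m; "ee_pos": TCP position; "orientation": TCP orientation; "force": force on the tool from outside, world axes, zero at the start; "torque": the same for the moment, N m; "finger_gap": finger opening in m; "gripper_force": force on a finger pad.
Only numpy, scipy, OpenCV 4.12 (cv2) and the standard library are available. Lean on these libraries where they do the work, as an engineer would, in place of code of your own. Each camera call takes 0.05 s, during which the arm holds its last target. There are 200 camera calls.

## Working session

There is one attempt and no reset: what is moved stays moved. The work goes in short steps, each a Python script; the robot and the scene stay as the last script left them, time stands still between calls to the robot, and variables do not carry over. Pictures are saved under pics/ and viewed, at most 10 in all, crops included, and the job is handed in when it is done.

```bash
ls; mkdir -p pics
python3 - <<'E'
from rig import manip, readout, viewer
import cv2,numpy as np
print(readout.observe())
for n in ("top","side"):
    c=viewer.capture(n); print(n,c["intrinsics"],c["position"],c["orientation"])
    cv2.imwrite(f"pics/{n}0.png",c["img"][:,:,::-1])
c=viewer.capture("wrist");print(c["intrinsics"],c["tool_from_camera"])
E
```

```text
pics
{'time': 0.0, 'joint_positions': array([ 1.25479754,  0.69002409, -0.19450069,  1.56638615,  0.1572779 ,
        0.90248668, -0.21509335]), 'qvel': array([-0.00015281,  0.00012995,  0.00127927,  0.00063131, -0.0013375 ,
        0.0003769 ,  0.00135264]), 'joint_torque': array([-2.76831342e-04, -5.39609957e+01, -1.26644444e+00, -1.58543068e+01,
        9.04060114e-03,  9.53165931e-03, -1.22362886e-05]), 'ee_pos': array([ 0.21392949, -0.58657537,  0.25244742]), 'orientation': array([-3.13968137e+00,  1.26343377e-04,  3.49871185e-01]), 'force': array([-0.44085104,  0.45477026,  0.60716943]), 'torque': array([ 0.01516396, -0.03021852,  0.00884168]), 'gripper_force': 0.0, 'finger_gap': 0.0853735754891156}
top [[430.69086124   0.         279.28960733]
 [  0.         430.69086124 213.53761382]
 [  0.           0.           1.        ]] [ 0.34294534 -0.05426336  0.97980354] [-2.99336493 -0.01008692 -1.56822778]
side [[523.47829298   0.         285.58769155]
 [  0.         523.47829298 217.13583071]
 [  0.           0.           1.        ]] [0.25787763 0.92865047 0.91344544] [-2.25854666 -0.00870598 -2.90487191]
[[346.24653103   0.         279.37133403]
 [  0.         346.24653103 210.41719568]
 [  0.           0.           1.        ]] [[-7.94078668e-04 -9.53582966e-01 -3.01129369e-01  7.87268449e-02]
 [ 9.99999626e-01 -6.54069348e-04 -5.65766744e-04  4.05969133e-04]
 [ 3.42546040e-04 -3.01129705e-01  9.53583129e-01 -1.20336570e-01]
 [ 0.00000000e+00  0.00000000e+00  0.00000000e+00  1.00000000e+00]]
```

View pics/top0.png

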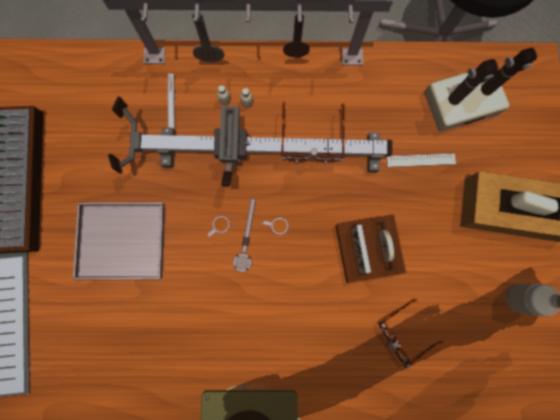

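View pics/side0.png

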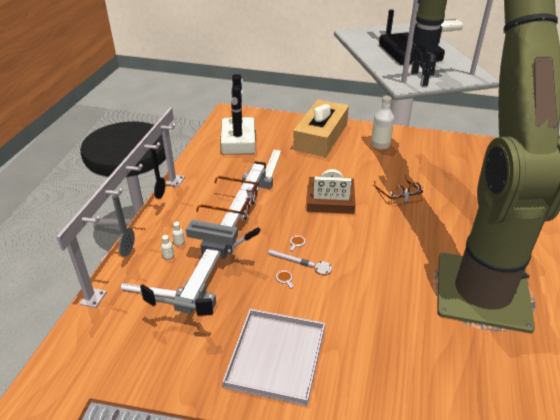

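Top view: the bar runs from (140,143) to (388,147), with the face rest on the left (+y). The frame on the bar has its front at (313,153). The carriage and holder are at (229,135), with the lever handle at (227,178). The tray is at (119,241) and the rack at (370,248), with the chart in its left slot (362,248) and the round plate at (388,245).

Side view: the chart's rings face +y.

Possible mix-ups:
- **Frames:** the one on the bar at (313,152) versus the one lying on the table at (395,345). The job needs the one on the bar.
- **Plates:** (362,248) versus the round plate at (388,245). The job needs the rectangular one with rings.
- **Handles:** the clamp lever versus the wand at (246,235).

```bash
cat > h.py <<'E'
from rig import manip, readout, viewer
import cv2, numpy as np
from scipy.spatial.transform import Rotation as Rn
def cap(n,save=None):
    o=readout.observe(); c=viewer.capture(n); T=np.eye(4)
    if n=="wrist":
        T[:3,:3]=Rn.from_euler("xyz",o["orientation"]).as_matrix(); T[:3,3]=o["ee_pos"]; T=T@c["tool_from_camera"]
    else:
        T[:3,:3]=Rn.from_euler("xyz",c["orientation"]).as_matrix(); T[:3,3]=c["position"]
    if save: cv2.imwrite(f"pics/{save}.png",c["img"][:,:,::-1]); np.savez(f"pics/{save}.npz",K=c["intrinsics"],T=T,img=c["img"])
    return dict(K=c["intrinsics"],T=T,img=c["img"])
def load(s): return np.load(f"pics/{s}.npz")
def ray(c,p): 
    d=c["T"][:3,:3]@np.linalg.solve(c["K"],[p[0],p[1],1.]); return c["T"][:3,3],d/np.linalg.norm(d)
def onz(c,p,z): o,d=ray(c,p); return o+d*(z-o[2])/d[2]
def tri(*cp):
    A=0;b=0;rs=[ray(c,p) for c,p in cp]
    for o,d in rs: P=np.eye(3)-np.outer(d,d); A=A+P; b=b+P@o
    x=np.linalg.solve(A,b); return x,[np.linalg.norm((np.eye(3)-np.outer(d,d))@(x-o)) for o,d in rs]
def proj(c,X):
    v=c["K"]@(c["T"][:3,:3].T@(np.asarray(X)-c["T"][:3,3])); return v[:2]/v[2]
def st():
    o=readout.observe(); print("t%.1f"%o["time"],np.round(o["ee_pos"],4),np.round(o["orientation"],3),"F",np.round(o["force"],1),"gap %.4f g%.1f"%(o["finger_gap"],o["gripper_force"]))
E
python3 - <<'E'
from h import *
np.set_printoptions(precision=4,suppress=True)
t=cap("top","t1"); s=cap("side","s1")
for n,p,z in [("barL",(140,143),.06),("barR",(388,147),.06),("front",(313,153),.08),("grip",(227,178),.1),("trayTL",(77,204),.022),("trayBR",(163,279),.022),("chart",(362,248),.09),("round",(388,245),.08)]:
    print(n,onz(t,p,z))
a=cv2.resize(t["img"][80:180,260:360],(400,400),interpolation=3); b=cv2.resize(t["img"][290:390,360,None] if 0 else t["img"][290:390,350:450],(400,400),interpolation=3)
cv2.imwrite("pics/crop1.png",np.hstack([a,b])[:,:,::-1])
p=onz(t,(313,153),.08)
for yaw in (np.pi/2,-np.pi/2,0):
  for X in ([p[0],p[1],.26],[p[0],p[1],.10]): print(yaw,manip.ik(X,[np.pi,0,yaw]))
E
```

```text
barL [0.6364 0.2445 0.06  ]
barR [ 0.6304 -0.3037  0.06  ]
front [ 0.6098 -0.1355  0.08  ]
grip [0.549  0.0466 0.1   ]
trayTL [0.5058 0.3907 0.022 ]
trayBR [0.3398 0.1911 0.022 ]
chart [ 0.4045 -0.2342  0.09  ]
round [ 0.4116 -0.2909  0.08  ]
1.5707963267948966 [ 0.4077  0.7119 -0.4837  1.5496  0.3762  0.9738 -0.1894]
1.5707963267948966 [ 0.3305  0.9053 -0.3395  1.6736  0.453   0.6416 -0.2561]
-1.5707963267948966 [-0.1197  0.7289  0.4977  1.5803 -0.4057  0.9369 -2.6272]
-1.5707963267948966 [-0.0744  0.9359  0.411   1.6969 -0.5758  0.632  -2.4805]
0 [ 0.1682  0.6769 -0.0422  1.5637  0.0337  0.9017 -1.4564]
0 [ 0.1463  0.8887 -0.0028  1.6843  0.0041  0.5686 -1.4296]
```

View pics/crop1.png

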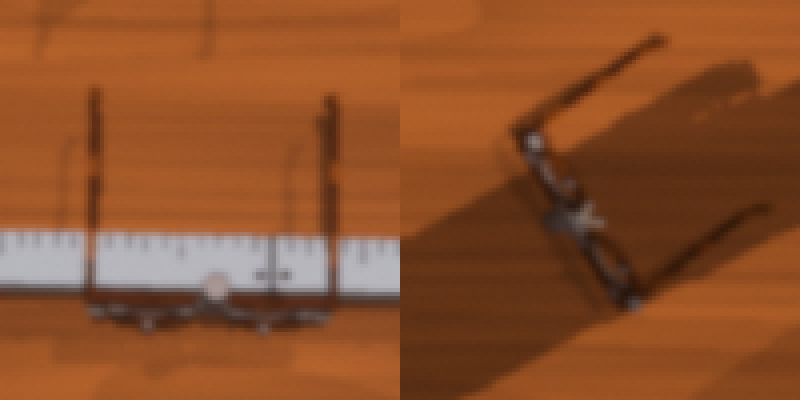

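The crop shows the wanted frame (left), upright over the bar beside the 40 cm line, with its knob at top-view pixel (314,152). On the right is the smaller decoy on the table. I'm going in to look from near.

Run:
```python
from h import *
manip.move_pose([.61,-.10,.27],[np.pi,0,np.pi/2]); a=cap("wrist","w1")
manip.movel([.61,-.20,.27],vel=.2); b=cap("wrist","w2"); st()
cv2.imwrite("pics/w12.png",cv2.resize(np.hstack([a["img"],b["img"]]),(800,300),interpolation=cv2.INTER_AREA)[:,:,::-1])
```

```text
t3.2 [ 0.6102 -0.1974  0.2701] [ 3.141e+00 -2.000e-03  1.573e+00] F [-0.   1.2  0.5] gap 0.0850 g0.0
```

View pics/w12.png

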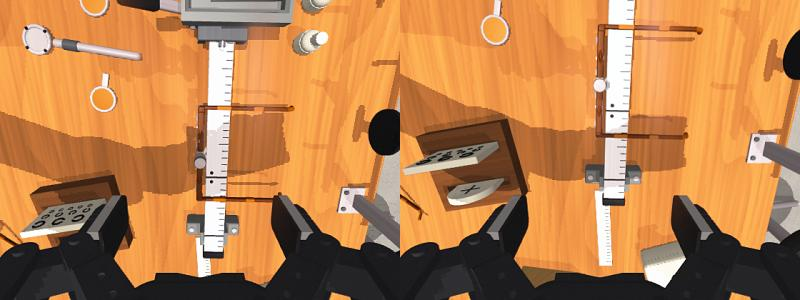

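The frame hangs upright. Its knob is at (279,225) in w1 and (280,119) in w2 (full-resolution pixels), with its sides close to parallel to world x. The 40 cm line with its dots is at about (300,250) in w1. I'll refine these by masks.

Run:
```python
from h import *
np.set_printoptions(precision=4,suppress=True)
a,b=load("w1"),load("w2"); cs=[]
for c,(u,v) in((a,(279,225)),(b,(280,119))):
    g=cv2.cvtColor(c["img"],cv2.COLOR_RGB2GRAY)[v-25:v+25,u-25:u+25]; g=cv2.resize(g,None,fx=4,fy=4,interpolation=3)
    h=cv2.HoughCircles(g,cv2.HOUGH_GRADIENT,1.5,40,param1=120,param2=15,minRadius=22,maxRadius=48)
    print(None if h is None else [(x/4+u-25,y/4+v-25,r/4) for x,y,r in h[0][:4]])
    cs.append(g)
cv2.imwrite("pics/knob.png",np.hstack(cs))
for n,c,r0,r1 in(("w1",a,90,330),("w2",b,10,225)):
    hsv=cv2.cvtColor(c["img"],cv2.COLOR_RGB2HSV); L=[];Rr=[]
    for v in range(r0,r1,3):
        row=(hsv[v,:,1]<50)&(hsv[v,:,2]>150); idx=np.where(row[255:345])[0]+255
        if len(idx)>20: L.append(onz(c,(idx[0],v),.06));Rr.append(onz(c,(idx[-1]+1,v),.06))
    L,Rr=np.array(L),np.array(Rr); w=Rr[:,0]-L[:,0]; ok=abs(w-.03)<.002
    for nm,P in(("L",L),("R",Rr),("mid",(L+Rr)/2)):
        if ok.sum()>3: f=np.polyfit(P[ok,1],P[ok,0],1); print(n,nm,ok.sum(),np.median(w),f,"x at y=-.1:",np.polyval(f,-.1))
for p,q in (((279,225),(280,119)),): print(tri((a,p),(b,q)),onz(a,p,.094),onz(b,q,.094))
```

```text
[(np.float32(280.4375), np.float32(227.1875), np.float32(8.425)), (np.float32(280.4375), np.float32(212.5625), np.float32(9.2875)), (np.float32(286.4375), np.float32(241.4375), np.float32(11.762501)), (np.float32(274.4375), np.float32(235.4375), np.float32(11.762501))]
[(np.float32(279.5625), np.float32(119.3125), np.float32(8.4625)), (np.float32(281.4375), np.float32(102.4375), np.float32(8.4625)), (np.float32(280.6875), np.float32(133.1875), np.float32(8.05)), (np.float32(291.9375), np.float32(105.4375), np.float32(9.25))]
w1 L 51 0.030763930972656228 [0.0186 0.6233] x at y=-.1: 0.6214827532279723
w1 R 51 0.030763930972656228 [0.0193 0.6539] x at y=-.1: 0.6520125264932932
w1 mid 51 0.030763930972656228 [0.019  0.6386] x at y=-.1: 0.6367476214287905
w2 L 39 0.03092197566399152 [0.018  0.6233] x at y=-.1: 0.6215235215188853
w2 R 39 0.03092197566399152 [0.02   0.6541] x at y=-.1: 0.6520611691239566
w2 mid 39 0.03092197566399152 [0.019  0.6387] x at y=-.1: 0.6367923475720788
(array([ 0.6115, -0.1354,  0.0854]), [np.float64(0.0007202485570538314), np.float64(0.0007202485570539931)]) [ 0.6108 -0.1322  0.094 ] [ 0.6122 -0.135   0.094 ]
```

View pics/knob.png

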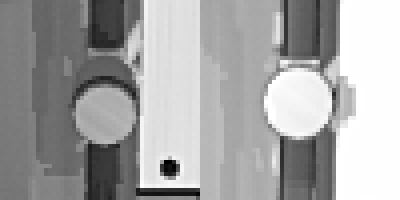

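The knob top's centre is at w1 (280.2,228) and w2 (279.5,119.2). The 40 cm line is at v≈247.8 in w1. I'll triangulate, then grasp if the checks pass.

Run:
```python
from h import *
np.set_printoptions(precision=4,suppress=True)
a,b=load("w1"),load("w2")
X,e=tri((a,(280.2,228)),(b,(279.5,119.2))); print("knobtop",X,e)
print("l40",onz(a,(300,247.8),.06))
g=cv2.cvtColor(b["img"],cv2.COLOR_RGB2GRAY)[:,300:306].mean(1); print("w2 dark rows",[(v,onz(b,(303,v+.5),.06)[1].round(4)) for v in range(125,175) if g[v]<110])
t=load("t1"); hsv=cv2.cvtColor(t["img"],cv2.COLOR_RGB2HSV)
m=((hsv[...,1]<80)).astype(np.uint8)[190:300,55:185]; 
c=max(cv2.findContours(m,0,2)[0],key=cv2.contourArea)+[55,190]
Q=np.array([onz(t,p[0],.022)[:2] for p in c],np.float32); print("tray",cv2.minAreaRect(Q),[onz(t,p,.022)[:2] for p in cv2.boxPoints(cv2.minAreaRect(c))])
assert abs(X[2]-.094)<.004 and abs(X[0]-.612)<.005
x,y=X[0],X[1]; ori=[np.pi,0,np.pi/2-.01]
manip.set_gripper(.045); 
manip.move_pose([x,y,.16],ori)
print(manip.movel([x,y,.0905],vel=.12,until_force=8)); st()
manip.set_gripper(0,force=35); st()
manip.movel([x,y,.24],vel=.15); st()
cap("wrist","w3"); cap("side","s3")
cv2.imwrite("pics/v3.png",cv2.resize(np.hstack([load("w3")["img"],load("s3")["img"]]),(800,300),interpolation=cv2.INTER_AREA)[:,:,::-1])
```

```text
knobtop [ 0.6119 -0.1351  0.094 ] [np.float64(4.892023108999542e-05), np.float64(4.8920231090086566e-05)]
l40 [ 0.6324 -0.1698  0.06  ]
w2 dark rows [(154, np.float64(-0.1693)), (155, np.float64(-0.1702))]
tray ((0.4250359833240509, 0.292697548866272), (0.1669331043958664, 0.19188033044338226), 0.24796845018863678) [array([0.508 , 0.3976]), array([0.5089, 0.1982]), array([0.342 , 0.1912]), array([0.3415, 0.3855])]
False
t5.0 [ 0.6127 -0.1355  0.0913] [3.14 0.   1.56] F [0.3 0.  1. ] gap 0.0450 g0.0
t5.4 [ 0.6124 -0.1352  0.0914] [3.14  0.    1.561] F [-0.7 -0.3  5.5] gap 0.0141 g34.1
t6.5 [ 0.6111 -0.1352  0.2389] [-3.139 -0.     1.561] F [-0.4  0.1 -0.4] gap 0.0138 g34.1
```

View pics/v3.png

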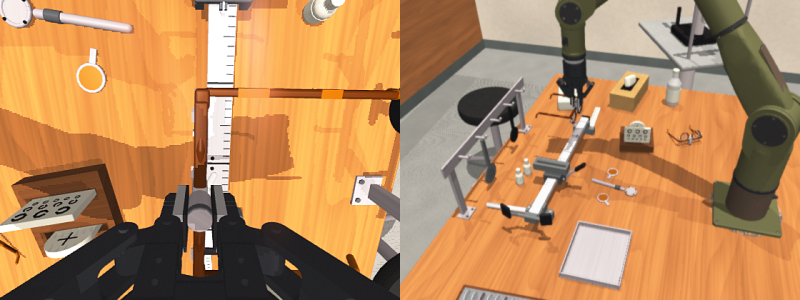

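Both views show the frame held level by its knob, clear of the bar. Now I'll put it in the tray, tilting it so the tips touch down before release.

Run:
```python
from h import *
np.set_printoptions(precision=4,suppress=True)
s=load("s1"); hsv=cv2.cvtColor(s["img"],cv2.COLOR_RGB2HSV)
m=((hsv[...,1]<80)).astype(np.uint8)[295:410,215:335]
c=max(cv2.findContours(m,0,2)[0],key=cv2.contourArea)+[215,295]
Q=np.array([onz(s,p[0],.022)[:2] for p in c],np.float32); print("tray side",cv2.minAreaRect(Q))
cx,cy=.425,.2925
ox,oy=cx-.060,cy
R0=Rn.from_euler("xyz",[np.pi,0,np.pi/2-.01])
manip.move_pose([ox,oy,.22],R0.as_euler("xyz"))
st()
print(manip.movel([ox,oy,.10],vel=.15),manip.movel([ox,oy,.070],vel=.04,until_force=1.5)); st()
z=readout.observe()["ee_pos"][2]; h=z-.004
if not .066<z<.082: raise SystemExit("height odd")
th=.15
n=4
hit=False
for k in range(1,n+1):
    a=th*k/n
    o=(Rn.from_euler("y",a)*R0).as_euler("xyz")
    manip.movel([ox+h*np.sin(a),oy,.004+h*np.cos(a)+.001],o,vel=.03); st()
cap("side","s4")
cap("wrist","w4")
cv2.imwrite("pics/v4.png",np.hstack([cv2.resize(load("w4")["img"],(400,300)),cv2.resize(load("s4")["img"][230:410,170:410],(400,300))])[:,:,::-1])
```

```text
tray side ((0.42220500111579895, 0.30025553703308105), (0.17072084546089172, 0.20228491723537445), 0.37624591588974)
t8.4 [0.366  0.2918 0.22  ] [3.141 0.    1.559] F [ 0.7 -0.5 -1.6] gap 0.0139 g34.1
False True
t10.0 [0.3649 0.2925 0.0739] [-3.141  0.     1.561] F [-0.3  0.4  2.2] gap 0.0138 g34.7
t10.3 [0.3682 0.2923 0.0744] [-3.104 -0.     1.559] F [-0.5  0.5 -0.4] gap 0.0131 g34.6
t10.5 [0.3705 0.2923 0.0743] [-3.067  0.     1.559] F [-0.6  0.1 -0.4] gap 0.0138 g34.6
t10.8 [0.3729 0.2924 0.0742] [-3.03   0.001  1.56 ] F [-0.5 -0.1 -0.5] gap 0.0131 g34.6
t11.0 [0.3755 0.2925 0.0739] [-2.993  0.001  1.56 ] F [-1.7 -0.3 -1.4] gap 0.0136 g34.6
```

View pics/v4.png

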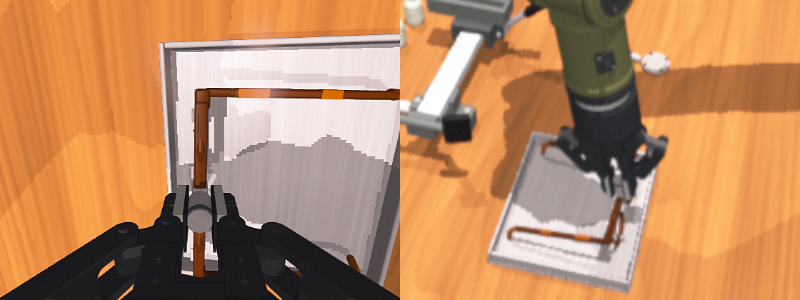

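The frame is inside the tray and tilted, with its tips near the floor. In w4 the tray's near (-x) rim is at u≈226 (full resolution) and its +y rim at v≈62. I'll check the centring before releasing.

Run:
```python
from h import *
np.set_printoptions(precision=4,suppress=True)
w=load("w4")
print("rim -x", [onz(w,p,.022) for p in((224,62),(234,240))]); print("rim +y",[onz(w,p,.022) for p in((224,62),(550,48))])
print("side arm",onz(w,(283,131),.055),onz(w,(540,131),.025), "brow",onz(w,(280,240),.054))
t=cap("top","t4"); print(proj(t,[.34,.388,.022]),proj(t,[.51,.198,.022]))
# clean tray-edge estimate from t1, per side
a=load("t1");h=cv2.cvtColor(a["img"],cv2.COLOR_RGB2HSV)[...,1]
for v in(220,240,260):
    r=np.where(h[v,55:185]<80)[0]+55; print("row",v,r[0],r[-1]+1,onz(a,(r[0],v),.022)[:2],onz(a,(r[-1]+1,v),.022)[:2])
for u in(95,120,145):
    r=np.where(h[190:300,u]<80)[0]+190; print("col",u,r[0],r[-1]+1,onz(a,(u,r[0]),.022)[:2],onz(a,(u,r[-1]+1),.022)[:2])
```

```text
rim -x [array([0.3435, 0.3877, 0.022 ]), array([0.3437, 0.2973, 0.022 ])]
rim +y [array([0.3435, 0.3877, 0.022 ]), array([0.4826, 0.3895, 0.022 ])]
side arm [0.3759 0.3586 0.055 ] [0.4838 0.3563 0.025 ] brow [0.3741 0.3119 0.054 ]
[ 72.7988 278.6856] [163.1298 202.5242]
row 220 77 163 [0.4696 0.3881] [0.4703 0.1966]
row 240 76 163 [0.4248 0.3871] [0.4255 0.1947]
row 260 75 162 [0.3807 0.3861] [0.3813 0.195 ]
col 95 203 279 [0.5083 0.3506] [0.3394 0.3396]
col 120 203 279 [0.5085 0.2947] [0.3396 0.285 ]
col 145 203 279 [0.5087 0.2386] [0.3397 0.2304]
```

The frame is centred within 2 mm: its middle is at about (0.425,0.291) and the tray at about (0.426,0.292). I'll release and then view the lever.

Run:
```python
from h import *
p=readout.observe()["ee_pos"]; R=Rn.from_euler("xyz",readout.observe()["orientation"])
print(manip.movel(p+[0,0,-.004],vel=.02,until_force=1.5)); st()
manip.set_gripper(.04); p=readout.observe()["ee_pos"]
manip.movel(p-R.as_matrix()[:,2]*.06,vel=.15)
manip.move_pose([.46,.16,.27],[np.pi,0,0])
manip.movel([.49,.08,.27],vel=.2); a=cap("wrist","w5")
manip.movel([.49,.01,.27],vel=.2); b=cap("wrist","w6"); st(); cap("top","t6")
cv2.imwrite("pics/v6.png",cv2.resize(np.hstack([a["img"],b["img"]]),(800,300),interpolation=cv2.INTER_AREA)[:,:,::-1])
```

```text
True
t11.4 [0.3749 0.2924 0.0733] [-2.993e+00  2.000e-03  1.562e+00] F [-0.1 -0.7  8.7] gap 0.0136 g35.7
t14.3 [0.49   0.0119 0.27  ] [-3.14e+00 -0.00e+00  3.00e-03] F [-0.3  1.   0.2] gap 0.0400 g0.0
```

View pics/v6.png

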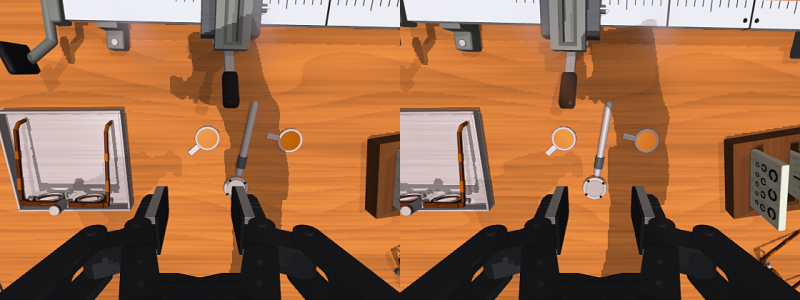

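The frame lies upright in the tray. The lever handle is at about (322,126) in w5 and (235,126) in w6. I'll mask it and triangulate.

Run:
```python
from h import *
np.set_printoptions(precision=4,suppress=True)
E=[]
for n,(u0,u1) in(("w5",(303,343)),("w6",(214,258))):
    c=load(n); sub=c["img"][90:160,u0:u1].astype(int); m=(sub.max(2)<115).astype(np.uint8)
    k,l,s,ct=cv2.connectedComponentsWithStats(m); i=1+np.argmax(s[1:,4]); print(n,s[i],ct[i]+[u0,90])
    ys,xs=np.where(l==i)
    r=[(v+90,xs[ys==v].min()+u0,xs[ys==v].max()+1+u0) for v in range(s[i][1],s[i][1]+s[i][3])]; print(r[::6],r[-1])
    E.append((c,ct[i]+[u0,90]+.5,r))
(a,ca,ra),(b,cb,rb)=E
print("centroid",tri((a,ca),(b,cb)))
mid=lambda r:((r[1]+r[2])/2,r[0]+.5)
print("outer",tri((a,mid(ra[-4])),(b,mid(rb[-4]))),"inner",tri((a,mid(ra[4])),(b,mid(rb[4]))))
```

```text
w5 [   7    0   26   62 1210] [322.2669 125.2215]
[(90, np.int64(314), np.int64(316)), (96, np.int64(314), np.int64(316)), (102, np.int64(312), np.int64(332)), (108, np.int64(311), np.int64(333)), (114, np.int64(311), np.int64(334)), (120, np.int64(311), np.int64(334)), (126, np.int64(311), np.int64(335)), (132, np.int64(311), np.int64(335)), (138, np.int64(311), np.int64(336)), (144, np.int64(312), np.int64(335)), (150, np.int64(314), np.int64(333))] (151, np.int64(316), np.int64(331))
w6 [   8    0   26   62 1163] [234.9278 125.8426]
[(90, np.int64(245), np.int64(246)), (96, np.int64(244), np.int64(246)), (102, np.int64(227), np.int64(246)), (108, np.int64(226), np.int64(248)), (114, np.int64(225), np.int64(248)), (120, np.int64(224), np.int64(248)), (126, np.int64(224), np.int64(247)), (132, np.int64(223), np.int64(247)), (138, np.int64(222), np.int64(246)), (144, np.int64(222), np.int64(245)), (150, np.int64(224), np.int64(244))] (151, np.int64(226), np.int64(243))
centroid (array([0.5489, 0.0473, 0.1032]), [np.float64(0.00011692548245067885), np.float64(0.00011692548245066313)])
outer (array([0.5326, 0.0475, 0.1155]), [np.float64(0.00031406255609764877), np.float64(0.0003140625560976857)]) inner (array([0.5744, 0.0463, 0.0198]), [np.float64(0.0004913549306755178), np.float64(0.000491354930675532)])
```

The handle centre is at (0.549,0.047,~0.100), 74.7 mm from the pin, with the lever at 0.75 rad, which matches the given sizes. I'll pinch it and draw the carriage along.

Run:
```python
from h import *
yaw=-.019; ori=[np.pi,0,yaw]; d=np.array([-.019,-1,0]); p=np.array([.549,.0473,.103])
manip.set_gripper(.045)
manip.move_pose(p+[0,0,.07],ori)
print(manip.movel(p,vel=.12,until_force=8)); st()
manip.set_gripper(0,force=40); st()
manip.movel(p+d*.155,vel=.08); st()
manip.movel(p+d*.1704,vel=.03); st(); manip.wait(.2)
c=cap("wrist","w7"); st()
l=np.array([.6355,-.1698,.06]); u,v=proj(c,l).astype(int); print(u,v)
cv2.imwrite("pics/v7.png",cv2.resize(c["img"][max(v-50,0):v+60,u-90:u+60],(750,550),interpolation=3)[:,:,::-1])
```

```text
False
t15.9 [0.5496 0.0471 0.104 ] [-3.141e+00 -2.000e-03 -1.900e-02] F [0.1 0.5 0.3] gap 0.0449 g0.0
t16.2 [0.5494 0.0472 0.1038] [-3.142e+00 -1.000e-03 -1.900e-02] F [-1.6 -0.7  6.4] gap 0.0175 g42.2
t18.3 [ 0.5465 -0.1066  0.1038] [-3.14e+00 -1.00e-03 -1.80e-02] F [-1.3  1.8  6.8] gap 0.0171 g42.4
t19.0 [ 0.5461 -0.1225  0.1038] [-3.141e+00 -1.000e-03 -1.900e-02] F [-1.5  0.8  6.2] gap 0.0173 g42.4
t19.3 [ 0.5461 -0.1225  0.1038] [-3.141e+00 -1.000e-03 -1.900e-02] F [-1.9  1.9  6.4] gap 0.0175 g42.4
383 73
```

View pics/v7.png

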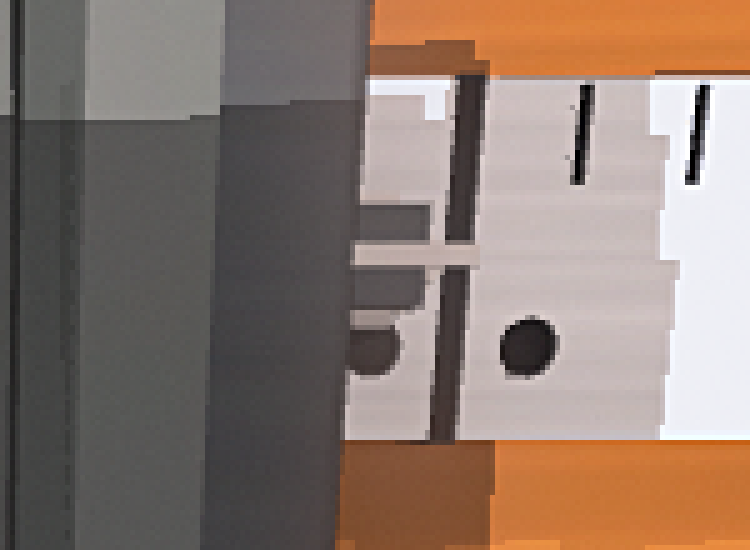

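The tongue's grey end is at u≈430 in the crop, and its white mark reaches about 478, just across the 40 cm line (centre ≈457, about 12 px/mm). The tip looks roughly 1–2 mm beyond the line, so I'll check the pixel rows.

Run:
```python
from h import *
np.set_printoptions(precision=4,suppress=True,linewidth=200)
c=load("w7"); g=c["img"].astype(int)
u0,v0=293,23
for v in range(v0+36,v0+68,1): print(v,g[v,u0+66:u0+102].sum(1)//3)
```

```text
59 [ 83  83  85  82  75  79 158 184 179 179 180 180 181 181 182 182 181 181 184 184 183 185 190 194  42  57  60  58  52  97 203 190 187 187 187 187]
60 [ 84  86  85  82  76  90 195 183 179 181 179 179 181 180 180 181 182 182 182 182 184 184 192 191  44  58  59  54  58 126 200 190 188 187 188 187]
61 [ 84  85  86  82  73  88 193 182 179 179 179 182 180 180 186 186 187 187 187 188 188 189 193 142  46  58  61  53  58 132 204 195 191 190 192 193]
62 [ 84  84  84  82  76  87 191 180 178 179 179 178 179 180 192 192 193 194 193 192 191 194 197 149  48  57  57  51  69 174 204 197 197 196 196 196]
63 [ 84  85  85  83  77  83 159 154 153 153 153 153 152 152 163 161 163 163 163 159 163 196 198 151  49  59  59  53  67 171 202 195 196 194 195 194]
64 [ 83  81  84  81  77  72  80  77  77  77  77  78  77  75  76  76  75  71  71  82 167 197 195 101  51  61  59  53  67 167 199 192 191 190 191 191]
65 [ 84  85  84  83  78  75  87  86  86  84  84  87  86  85  87  86  86  85  79  87 170 195 194  99  56  60  60  51  66 168 195 191 190 188 190 189]
66 [ 82  83  82  82  79  76  86  86  86  88  88  88  87  
[... 2967 characters left out ...]
143 145 155 156 196 194 192 190 190 189 193 147  48  59  61  56  66 168 201 194 194 194 194 195 197 200]
87 [ 79  78  73  73 127 149 145 145 143 143 145 143 149 197 187 185 184 183 183 187 191 149  52  61  62  56  67 167 198 194 191 190 191 193 197 203]
88 [ 78  76  75  73  92 116 116 115 117 117 119 111  72 192 186 182 182 182 183 186 188  99  54  61  62  55  65 166 195 189 189 189 190 193 196 137]
89 [ 76  75  73  71  51  51  51  52  53  59  56  57  61 119 192 182 181 181 182 187 190 101  54  62  60  53  80 209 191 189 189 188 190 198 195  17]
90 [ 78  78  76  71  56  55  59  58  60  62  65  64  57  78 194 184 181 181 182 186 190  66  57  61  60  52  78 205 190 188 189 188 193 194  90  34]
```

Run:
```python
from h import *
np.set_printoptions(precision=4,suppress=True,linewidth=200)
c=load("w7"); g=c["img"].astype(int).sum(2)//3
u,v=proj(c,[.635,-.124,.098]); print(u,v)
v=int(v)
for vv in(v,v+20):
  for z in(.098,):
    r=g[vv,190:380]; e=np.where(abs(np.diff(r))>9)[0]
    print(vv,[(int(i+191),int(r[i]),int(r[i+1]),round(onz(c,(i+191,vv+.5),z)[1],4)) for i in e])
print("line",onz(c,(293+66+25.7,73.5),.06),"tip z60,62",onz(c,(293+66+29.8,73.5),.06),onz(c,(293+66+29.8,73.5),.062),"grey end",onz(c,(293+66+19.6,73.5),.06))
```

```text
279.7084520590582 69.80874855227711
69 [(195, 238, 140, np.float64(-0.0953)), (196, 140, 105, np.float64(-0.0956)), (197, 105, 117, np.float64(-0.096)), (215, 117, 76, np.float64(-0.1021)), (224, 71, 99, np.float64(-0.1051)), (263, 66, 39, np.float64(-0.1183)), (264, 39, 57, np.float64(-0.1187)), (265, 57, 93, np.float64(-0.119)), (283, 93, 72, np.float64(-0.1251)), (295, 75, 45, np.float64(-0.1292)), (297, 39, 73, np.float64(-0.1299)), (308, 59, 69, np.float64(-0.1336)), (309, 69, 79, np.float64(-0.1339)), (310, 79, 90, np.float64(-0.1343)), (336, 88, 64, np.float64(-0.1431)), (378, 80, 96, np.float64(-0.1573)), (379, 96, 199, np.float64(-0.1576))]
89 [(196, 238, 248, np.float64(-0.0951)), (197, 248, 77, np.float64(-0.0954)), (198, 77, 104, np.float64(-0.0957)), (199, 104, 115, np.float64(-0.0961)), (216, 118, 80, np.float64(-0.1019)), (225, 83, 99, np.float64(-0.105)), (251, 88, 72, np.float64(-0.114)), (263, 74, 37, np.float64(-0.1181)), (264, 37, 48, np.float64(-0.1185)), (265, 48, 95, np.float64(-0.1188)), (284, 90, 71, np.float64(-0.1254)), (295, 72, 36, np.float64(-0.1291)), (296, 36, 48, np.float64(-0.1295)), (297, 48, 71, np.float64(-0.1298)), (308, 60, 70, np.float64(-0.1336)), (309, 70, 92, np.float64(-0.134)), (335, 87, 63, np.float64(-0.1429)), (363, 71, 51, np.float64(-0.1525)), (372, 61, 119, np.float64(-0.1556)), (373, 119, 192, np.float64(-0.156)), (374, 192, 182, np.float64(-0.1563))]
line [ 0.6357 -0.1704  0.06  ] tip z60,62 [ 0.6356 -0.1722  0.06  ] [ 0.6355 -0.1716  0.062 ] grey end [ 0.6357 -0.1677  0.06  ]
```

Holder edges put the carriage centre at y=-0.1240, while the 40 cm line is at -0.1704. By the 45 mm figure it is about 1.4 mm short, but the white tip reads about 1.5 mm over. Parallax is the likely cause, so I'll let go and look from straight above the pointer.

Run:
```python
from h import *
np.set_printoptions(precision=4,suppress=True,linewidth=220)
manip.set_gripper(.045)
manip.movel([.546,-.1225,.17],vel=.2); manip.set_gripper(0)
manip.movel([.546,-.17,.14],vel=.2); manip.wait(.2); a=cap("wrist","w8")
manip.movel([.546,-.24,.14],vel=.2); manip.wait(.2); b=cap("wrist","w9"); st()
ims=[]
for c in(a,b):
    u,v=proj(c,[.6357,-.170,.062]).astype(int); ims.append(cv2.resize(c["img"][v-40:v+40,u-40:u+40],(400,400),interpolation=cv2.INTER_NEAREST)); print(u,v)
cv2.imwrite("pics/v9.png",np.hstack(ims)[:,:,::-1])
```

```text
t22.1 [ 0.5463 -0.2385  0.14  ] [-3.141 -0.    -0.017] F [ 0.4  0.7 -0.2] gap 0.0002 g0.0
279 81
150 82
```

View pics/v9.png

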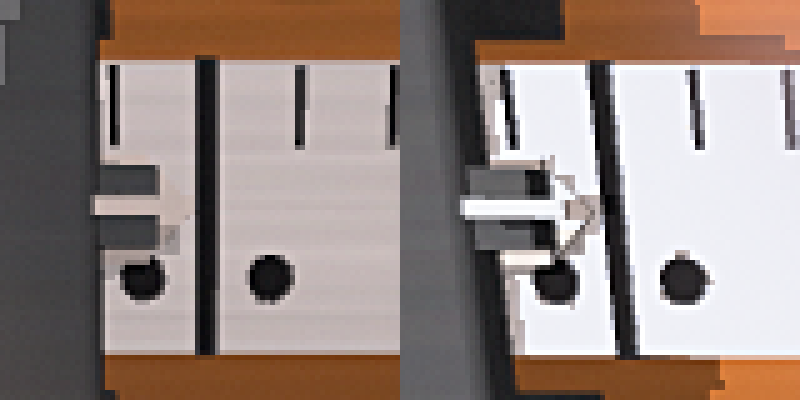

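From straight above (left half of the crop), the tip at u≈188 is about 1.8 mm short of the line at 207. That agrees with the holder-based 1.4 mm, so the tongue stands slightly raised and the earlier reading was parallax. I'll nudge it 1.6 mm further, check, then press the lever.

```bash
cat > chk.py <<'E'
from h import *
def holder(c):
    """carriage centre y from holder edges, and 40 line y (one view)"""
    g=c["img"].astype(int).sum(2)//3
    return g
E
python3 - <<'E'
from h import *
np.set_printoptions(precision=4,suppress=True,linewidth=220)
ori=[np.pi,0,-.019]
manip.movel([.546,-.1225,.18],ori,vel=.25); manip.set_gripper(.04)
manip.movel([.546,-.1225,.104],vel=.12); manip.set_gripper(0,force=40); y0=readout.observe()["ee_pos"]
manip.movel(y0+[-.00003,-.0016,0],vel=.02); manip.wait(.3); st(); c=cap("wrist","w10")
g=c["img"].astype(int).sum(2)//3
v=int(proj(c,[.635,-.126,.098])[1]); r=g[v,200:350]; e=np.where(abs(np.diff(r))>9)[0]
print([(round(onz(c,(i+201,v+.5),.098)[1],4),int(r[i+1]-r[i])) for i in e])
for v in (60,68,80,85):
    r=g[v,375:400]; d=np.where(r<100)[0]; print(v,d.min()+375,d.max()+376,onz(c,((d.min()+d.max()+1)/2+375,v+.5),.06)[:2])
E
```

```text
t24.8 [ 0.5466 -0.1237  0.105 ] [-3.141 -0.    -0.019] F [-1.9  2.8  3.5] gap 0.0177 g42.0
[(np.float64(-0.1038), -40), (np.float64(-0.1062), 20), (np.float64(-0.1196), -25), (np.float64(-0.1199), 29), (np.float64(-0.1202), 24), (np.float64(-0.1271), -22), (np.float64(-0.1302), -10), (np.float64(-0.1305), -29), (np.float64(-0.1309), 15), (np.float64(-0.1312), 23), (np.float64(-0.1353), 15), (np.float64(-0.1442), -24)]
60 379 385 [ 0.6415 -0.1704]
68 375 384 [ 0.6382 -0.1696]
80 375 383 [ 0.6333 -0.1697]
85 377 382 [ 0.6311 -0.17  ]
```

The carriage centre is now at -0.1252, so the pointer is at -0.1702 and on the line (-0.170). Next I press the lever.

Run:
```python
from h import *
manip.set_gripper(.04); y=-.1237
manip.movel([.546,y,.175],vel=.25); manip.set_gripper(0); 
def P(a,dz=0): return [.6003-.074*np.cos(a)+.0065*np.sin(a),y,.052+.074*np.sin(a)+.0065*np.cos(a)+.022+dz]
manip.movel(P(.72,.02),vel=.15); st()
for a in(.5,.32,.2,.1): print(manip.movel(P(a),vel=.06,until_force=40),end=" "); st()
print(manip.movel(P(0,-.003),vel=.03,until_force=28)); st()
p=readout.observe()["ee_pos"]
manip.wait(.2); manip.movel([p[0],y,.19],vel=.2)
manip.movel([.49,-.02,.27],[np.pi,0,-.019],vel=.3); a=cap("wrist","w11")
manip.movel([.49,-.10,.27],vel=.2); b=cap("wrist","w12"); st()
np.set_printoptions(precision=4,suppress=True)
E=[]
for c in(a,b):
    u,v=proj(c,[.526,-.1235,.058]).astype(int); m=(c["img"][v-40:v+35,u-25:u+25].max(2)<115).astype(np.uint8)
    k,l,s,ct=cv2.connectedComponentsWithStats(m); i=1+np.argmax(s[1:,4]); q=ct[i]+[u-25,v-40]+.5; print((u,v),s[i],q); E.append((c,q))
print(tri(*E),[onz(c,q,.0585) for c,q in E])
```

```text
t26.5 [ 0.5484 -0.1236  0.1472] [-3.141e+00  2.000e-03 -1.900e-02] F [-0.4 -0.2  0.3] gap 0.0001 g0.0
False t27.2 [ 0.5387 -0.1237  0.1152] [-3.142 -0.    -0.019] F [ 0.3  0.4 -0.6] gap 0.0001 g0.0
False t27.6 [ 0.5318 -0.1237  0.1033] [-3.142e+00  1.000e-03 -1.900e-02] F [ 0.8 -1.  -0.5] gap 0.0002 g0.0
False t27.9 [ 0.5288 -0.1237  0.0948] [ 3.142e+00  1.000e-03 -1.900e-02] F [-0.  -0.3  0.2] gap 0.0001 g0.1
False t28.1 [ 0.5267 -0.1237  0.0876] [-3.142e+00  1.000e-03 -1.900e-02] F [0.1 0.7 0.2] gap -0.0001 g0.0
True
t28.5 [ 0.5263 -0.1238  0.0798] [ 3.141e+00 -1.000e-03 -1.900e-02] F [-1.9  0.1 15.6] gap 0.0001 g7.5
t30.7 [ 0.4898 -0.0994  0.2693] [-3.141e+00  1.000e-03 -1.900e-02] F [-0.   0.7  0.1] gap -0.0001 g0.0
(np.int64(388), np.int64(145)) [ 12   0  23  64 956] [386.34  144.181]
(np.int64(303), np.int64(146)) [   0    0   35   65 1276] [298.2657 140.8958]
(array([ 0.5308, -0.118 ,  0.07  ]), [np.float64(0.0022779668295067525), np.float64(0.002277966829506799)]) [array([ 0.527 , -0.1214,  0.0585]), array([ 0.5318, -0.1187,  0.0585])]
```

The press ended against the stop with a 28 N change. I'll check the lever's end point numerically and measure the chart from both sides. I've used all 10 picture views, so this is by masks only.

Run:
```python
from h import *
np.set_printoptions(precision=4,suppress=True,linewidth=200)
for n in("w11","w12"):
    c=load(n); u,v=proj(c,[.526,-.1235,.0585]); u=int(round(u)); g=c["img"].max(2).astype(int)
    print(n,"level end expected row",proj(c,[.5035,-.1235,.055])[1],"0.3rad:",proj(c,[.6003-.097*.955,-.1235,.08])[1],"col",u,[(r,g[r,u]) for r in range(int(v)-2,int(v)+50,3)])
manip.move_pose([.42,-.17,.27],[np.pi,0,0])
for i,y in enumerate((-.17,-.23,-.30)):
    manip.movel([.42,y,.27],vel=.2); manip.wait(.1); c=cap("wrist",f"r{i}")
    hsv=cv2.cvtColor(c["img"],cv2.COLOR_RGB2HSV); m=((hsv[...,1]<60)&(hsv[...,2]>90)).astype(np.uint8)
    k,l,s,ct=cv2.connectedComponentsWithStats(m)
    print(i,"exp",proj(c,[.405,-.234,.093]),[ (s[j],ct[j].round(1)) for j in range(1,k) if s[j,4]>250])
st()
```

```text
w11 level end expected row 168.10178489501362 0.3rad: 168.69566459900454 col 388 [(143, np.int64(79)), (146, np.int64(79)), (149, np.int64(77)), (152, np.int64(78)), (155, np.int64(78)), (158, np.int64(76)), (161, np.int64(76)), (164, np.int64(74)), (167, np.int64(62)), (170, np.int64(221)), (173, np.int64(214)), (176, np.int64(212)), (179, np.int64(219)), (182, np.int64(210)), (185, np.int64(206)), (188, np.int64(218)), (191, np.int64(212)), (194, np.int64(215))]
w12 level end expected row 169.73850917511234 0.3rad: 170.4634091821928 col 303 [(144, np.int64(26)), (147, np.int64(24)), (150, np.int64(24)), (153, np.int64(21)), (156, np.int64(24)), (159, np.int64(26)), (162, np.int64(22)), (165, np.int64(23)), (168, np.int64(17)), (171, np.int64(156)), (174, np.int64(142)), (177, np.int64(140)), (180, np.int64(143)), (183, np.int64(141)), (186, np.int64(138)), (189, np.int64(142)), (192, np.int64(143)), (195, np.int64(142))]
0 exp [351.7222 211.0436] [(array([221,   0,  15,  44, 597], dtype=int32), array([228. ,  21.1])), (array([ 111,   74,   15,  117, 1315], dtype=int32), array([118.
[... 1218 characters left out ...]
, array([80.2, 20.8])), (array([  0,  75,  11, 115, 698], dtype=int32), array([  3. , 142.8])), (array([ 30, 117,  56,  37, 510], dtype=int32), array([ 59.9, 132.8])), (array([ 194,  144,   44,  116, 2688], dtype=int32), array([216.5, 198.7])), (array([267, 148,  21,  73, 847], dtype=int32), array([276.5, 184. ])), (array([  0, 191,  25,  34, 669], dtype=int32), array([ 10.2, 208.6])), (array([ 507,  251,   53,   79, 2889], dtype=int32), array([537.7, 284.9])), (array([261, 259,  15,  53, 576], dtype=int32), array([269.2, 283.2])), (array([284, 260,  15,  52, 570], dtype=int32), array([289.8, 283.2]))]
t32.8 [ 0.4203 -0.2984  0.27  ] [-3.141  0.     0.002] F [-0.  -0.6 -0.2] gap -0.0000 g0.0
```

Run:
```python
from h import *
np.set_printoptions(precision=4,suppress=True,linewidth=200)
E=[]
for n,u in(("w11",388),("w12",303)):
    c=load(n); r=[]
    for v in range(150,164,2):
        d=c["img"][v].max(1)<115; l=u
        while d[l-1]: l-=1
        k=u
        while d[k+1]: k+=1
        r.append((l,k+1))
    r=np.array(r); print(n,r.tolist()); E.append((c,r))
for a in range(0,7,2):
    v=150.5+2*a
    print(tri(*[(c,(r[a].mean(),v+(1.7 if i else 0))) for i,(c,r) in enumerate(E)]), "expected .0585 level")
L={}
for n,box,side in(("r0",(325,140,370,270),1),("r2",(190,140,242,270),0),("r1",(270,140,305,258),2)):
    c=load(n); hsv=cv2.cvtColor(c["img"],cv2.COLOR_RGB2HSV); u0,v0,u1,v1=box
    m=((hsv[...,1]<60)&(hsv[...,2]>90))[v0:v1,u0:u1]
    rows=[v for v in range(v0,v1) if m[v-v0].any()]; print(n,rows[0],rows[-1])
    pts={}
    for s in(0,1):
        P=[((np.where(m[v-v0])[0].max()+1 if s else np.where(m[v-v0])[0].min())+u0,v+.5) for v in rows[6:-6]]
        pts[s]=np.array(P)
        W=np.array([onz(c,p,.093) for p in P]); f=np.polyfit(W[:,0],W[:,1],1); res=W[:,1]-np.polyval(f,W[:,0])
        print(n,"R" if s else "L","slope %.4f y@.405 %.4f res %.4f"%(f[0],np.polyval(f,.405),res.std()))
    b=rows[-1]; bp=np.where(m[b-v0])[0]; print("  bottom corner",bp.min()+u0,bp.max()+u0,b,onz(c,(bp.mean()+u0,b+1),.093), "top z.03/.093",onz(c,(pts[1][0][0],rows[0]),.093))
```

```text
w11 [[376, 396], [376, 396], [376, 395], [376, 395], [376, 395], [375, 395], [375, 395]]
w12 [[292, 312], [292, 312], [292, 312], [292, 312], [292, 312], [292, 312], [292, 312]]
(array([ 0.5207, -0.1223,  0.056 ]), [np.float64(3.3698393419237396e-06), np.float64(3.3698393419564173e-06)]) expected .0585 level
(array([ 0.5168, -0.1224,  0.0552]), [np.float64(1.054668847591881e-05), np.float64(1.0546688475866146e-05)]) expected .0585 level
(array([ 0.5131, -0.1223,  0.0564]), [np.float64(1.2758646256788103e-05), np.float64(1.275864625666902e-05)]) expected .0585 level
(array([ 0.5091, -0.1223,  0.0556]), [np.float64(2.0025014855768663e-05), np.float64(2.002501485593489e-05)]) expected .0585 level
r0 145 260
r0 L slope 0.2218 y@.405 -0.2237 res 0.0015
r0 R slope 0.1823 y@.405 -0.2414 res 0.0007
  bottom corner 356 356 260 [ 0.3555 -0.2412  0.093 ] top z.03/.093 [ 0.4639 -0.2271  0.093 ]
r2 144 259
r2 L slope 0.1544 y@.405 -0.2326 res 0.0015
r2 R slope 0.0972 y@.405 -0.2543 res 0.0023
  bottom corner 219 220 259 [ 0.3559 -0.2414  0.093 ] top z.03/.093 [ 0.4641 -0.2474  0.093 ]
r1 144 257
r1 L slope 0.1680 y@.405 -0.2320 res 0.0004
r1 R slope 0.1660 y@.405 -0.2424 res 0.0003
  bottom corner 292 301 257 [ 0.3579 -0.2445  0.093 ] top z.03/.093 [ 0.464  -0.2331  0.093 ]
```

The lever reads level (z≈0.056 all along it). The chart's top centre is (0.4057,-0.2373) at yaw 0.1655, measuring 10.4 mm thick at z 0.093, which checks. Now I'll measure the holder from straight above.

Run:
```python
from h import *
np.set_printoptions(precision=4,suppress=True,linewidth=200)
manip.move_pose([.62,-.125,.28],[np.pi,0,-.019]); manip.wait(.15); a=cap("wrist","q0")
manip.movel([.58,-.15,.28],vel=.2); manip.wait(.15); b=cap("wrist","q1"); st()
ax=np.array([1,-.019*-1*0-.0,0])
C=np.array([.6483,-.1254]); ex=np.array([1,-.019]); ey=np.array([.019,1])
for n,c in(("q0",a),("q1",b)):
    g=cv2.cvtColor(c["img"],cv2.COLOR_RGB2GRAY).astype(np.float32)
    def scan(p0,d,lo,hi,z=.098):
        s=np.arange(lo,hi,.0005); P=np.array([proj(c,[*(p0+d*t),z]) for t in s],np.float32)
        I=cv2.remap(g,P[:,0].reshape(-1,1),P[:,1].reshape(-1,1),1).ravel()
        I=np.convolve(I,np.ones(3)/3,"same"); D=np.abs(I[4:]-I[:-4]); D[:6]=0
        return [(round(float(s[i+2])*1000,1),int(I[i]),int(I[i+4])) for i in range(3,len(D)-3) if D[i]>9 and D[i]==D[i-3:i+4].max()]
    for o in(-.0155,.0155): print(n,"x-scan off",o,scan(C+ey*o,ex,-.075,.075))
    print(n,"slot x-scan",scan(C,ex,-.075,.075))
    for o in(-.03,0,.03): print(n,"y-scan off",o,scan(C+ex*o,ey,-.03,.03))
```

```text
t34.6 [ 0.5808 -0.1492  0.28  ] [-3.141 -0.001 -0.018] F [-0.7  0.2  0.7] gap -0.0003 g0.0
q0 x-scan off -0.0155 []
q0 x-scan off 0.0155 [(-70.0, 115, 140), (-59.0, 136, 154), (-4.5, 157, 90), (49.0, 86, 150), (60.0, 157, 148)]
q0 slot x-scan [(-59.0, 124, 84), (-50.0, 82, 55), (-45.0, 55, 84), (46.5, 92, 72), (50.5, 74, 62), (54.5, 61, 90)]
q0 y-scan off -0.03 [(-19.0, 60, 88), (-10.0, 89, 70), (-1.0, 70, 87), (5.0, 89, 71), (10.0, 73, 152), (19.0, 158, 104), (23.5, 98, 111)]
q0 y-scan off 0 [(-18.5, 66, 90), (-10.0, 91, 70), (-2.0, 73, 88), (5.0, 91, 74), (10.0, 79, 91), (19.0, 93, 106), (24.0, 106, 117)]
q0 y-scan off 0.03 [(-10.0, 91, 70), (-1.5, 71, 90), (5.5, 92, 69), (10.0, 76, 92), (16.5, 88, 162), (19.0, 165, 89)]
q1 x-scan off -0.0155 [(-59.0, 137, 86), (58.5, 92, 142), (68.5, 138, 150)]
q1 x-scan off 0.0155 [(-59.0, 136, 159), (-38.5, 160, 87), (-10.5, 98, 161)]
q1 slot x-scan [(-59.5, 233, 161), (-55.5, 161, 111), (-50.5, 109, 60), (-47.5, 55, 89), (-45.0, 85, 161), (-33.5, 163, 90), (-8.0, 89, 162), (44.0, 155, 135), (48.0, 136, 50), (50.5, 52, 101), (54.5, 100, 151), (58.5, 154, 104), (68.5, 139, 152)]
q1 y-scan off -0.03 [(-18.5, 63, 91), (-10.0, 92, 73), (-2.0, 77, 93), (4.0, 94, 63), (10.0, 82, 93), (19.0, 91, 103), (21.5, 103, 115)]
q1 y-scan off 0 [(-19.0, 62, 91), (-10.0, 89, 72), (-6.0, 71, 143), (3.5, 155, 69), (6.0, 66, 112), (10.0, 109, 151), (19.0, 153, 110), (22.5, 111, 120)]
q1 y-scan off 0.03 [(-20.5, 92, 78), (-18.5, 78, 93), (-6.0, 106, 140), (-2.5, 137, 156), (4.0, 162, 57), (10.0, 107, 150), (19.0, 151, 133)]
```

The holder matches the predicted centre (0.6483,-0.1254) within about 0.5 mm: block ±59 by ±19 mm, mouth ±10 mm. Now I take the chart.

Run:
```python
from h import *
np.set_printoptions(precision=4,suppress=True)
p=np.array([.4057,-.2373,.085]); o=[np.pi,0,.1655]
manip.move_pose(p+[0,0,.11],o); manip.set_gripper(.04); st()
print(manip.movel(p,vel=.12,until_force=8)); st()
manip.set_gripper(0,force=45); st(); z0=readout.observe()["ee_pos"][2]; off=z0-.008
q=readout.observe()["ee_pos"].copy(); q[2]=.205; manip.movel(q,vel=.12); st()
manip.move_pose([.6483,-.1254,.225],[np.pi,0,-.019]); manip.wait(.3); st()
open("off.txt","w").write(str(off)); print("off",off,"seated TCP z",.078+off)
c=cap("wrist","k0"); s=cap("side","k1"); cap("top","k2")
# chart bottom corners expected in side view
e=readout.observe()["ee_pos"]
for dx in(-.05,.05): print("exp low front corner",proj(s,[e[0]+dx,e[1]+.005-.019*dx,e[2]-off]),"high",proj(s,[e[0]+dx,e[1]+.005-.019*dx,e[2]-off+.085]))
hsv=cv2.cvtColor(s["img"],cv2.COLOR_RGB2HSV); u,v=proj(s,[e[0],e[1]+.005,e[2]-off+.03]).astype(int)
m=((hsv[...,1]<60)&(hsv[...,2]>120)).astype(np.uint8)[v-60:v+60,u-70:u+70]
k,l,st_,ct=cv2.connectedComponentsWithStats(m)
for j in range(1,k):
    if st_[j,4]>300: 
        cc=np.argwhere(l==j)[:,::-1]+[u-70,v-60]; print(st_[j],cv2.boxPoints(cv2.minAreaRect(cc.astype(np.float32))))
```

```text
t35.9 [ 0.406  -0.2372  0.1951] [ 3.141 -0.     0.166] F [-0.1  0.1 -0.5] gap 0.0400 g0.0
False
t37.0 [ 0.406  -0.2375  0.0855] [ 3.141 -0.001  0.165] F [-0.1 -0.8  0.9] gap 0.0395 g0.0
t37.4 [ 0.406  -0.2376  0.0856] [ 3.141 -0.001  0.165] F [-0.   0.   5.9] gap 0.0090 g44.6
t38.5 [ 0.4055 -0.2373  0.2044] [-3.141  0.001  0.166] F [ 0.1  0.1 -1.1] gap 0.0091 g43.7
t39.9 [ 0.6477 -0.1265  0.2251] [ 3.141  0.    -0.021] F [ 0.  -1.1 -1. ] gap 0.0092 g43.8
off 0.07759900897146202 seated TCP z 0.155599008971462
exp low front corner [249.6925 175.4031] high [248.4829 146.8061]
exp low front corner [212.7844 169.5282] high [210.0606 141.1056]
[   0    0   54   64 1711] [[160. 165.]
 [160. 102.]
 [213. 102.]
 [213. 165.]]
[ 85   0  55  10 389] [[245. 102.]
 [299. 102.]
 [299. 111.]
 [245. 111.]]
[  53   15   67   70 1794] [[201.9512 150.8972]
 [248.5681 112.6047]
 [290.7494 163.9558]
 [244.1325 202.2483]]
[  0  30  24  54 344] [[144.4576 140.007 ]
 [163.8428 131.636 ]
 [185.4898 181.7658]
 [166.1045 190.1367]]
```

Run:
```python
from h import *
off=float(open("off.txt").read()); C=np.array([.6483,-.1254]); o=[np.pi,0,-.019]
cmd=C.copy()
manip.movel([*cmd,.190],o,vel=.1); manip.wait(.2); e=readout.observe()["ee_pos"]; st()
cmd=cmd+(C-e[:2]); manip.movel([*cmd,.182],o,vel=.05); manip.wait(.2); st()
hit=manip.movel([*cmd,.078+off+.001],o,vel=.03,until_force=8); print(hit); st()
if readout.observe()["ee_pos"][2]<.165:
    print(manip.movel([*cmd,.078+off-.003],o,vel=.015,until_force=8)); st()
```

```text
t40.7 [ 0.6488 -0.1255  0.1908] [ 3.141e+00 -2.000e-03 -1.900e-02] F [ 0.3  0.3 -1.1] gap 0.0092 g43.8
t41.2 [ 0.6479 -0.1253  0.1821] [ 3.142 -0.    -0.019] F [ 0.   0.6 -0.7] gap 0.0095 g43.8
False
t42.2 [ 0.6479 -0.1253  0.1568] [ 3.142 -0.    -0.019] F [ 0.2  0.3 -0.5] gap 0.0092 g43.8
True
t42.5 [ 0.6482 -0.1254  0.1557] [ 3.141e+00 -1.000e-03 -1.900e-02] F [-1.3  0.   4.4] gap 0.0094 g44.6
```

The chart is seated at the predicted height (0.1557 against 0.1556). I'll release, back off and verify by masks.

Run:
```python
from h import *
np.set_printoptions(precision=4,suppress=True,linewidth=200)
manip.set_gripper(.04); st()
e=readout.observe()["ee_pos"]; manip.movel([e[0],e[1],.27],vel=.15); manip.wait(.1)
manip.movel([.56,-.125,.32],vel=.2); manip.wait(.15); a=cap("wrist","z0")
manip.movel([.50,-.125,.30],vel=.2); manip.wait(.15); b=cap("wrist","z1"); st(); cap("top","z2"); cap("side","z3")
C=np.array([.6483,-.1254]); ex=np.array([1,-.019]); ey=np.array([.019,1])
for n,c in(("z0",a),("z1",b)):
    g=cv2.cvtColor(c["img"],cv2.COLOR_RGB2GRAY).astype(np.float32)
    def scan(p0,d,lo,hi,z):
        s=np.arange(lo,hi,.0005); P=np.array([proj(c,[*(p0+d*t),z]) for t in s],np.float32)
        if P[:,1].min()<0: return "out"
        I=cv2.remap(g,P[:,0].reshape(-1,1),P[:,1].reshape(-1,1),1).ravel(); D=np.abs(I[4:]-I[:-4])
        return [(round(float(s[i+2])*1000,1),int(I[i]),int(I[i+4])) for i in range(3,len(D)-3) if D[i]>14 and D[i]==D[i-3:i+4].max()]
    for o in(-.045,-.02,.02): print(n,"chart top y-scan",o,scan(C+ex*o,ey,-.02,.02,.163))
    print(n,"chart top x-scan",scan(C,ex,-.07,.0,.163))
    print(n,"holder y",scan(C+ex*-.055,ey,-.03,.03,.098))
    L=np.array([.6003,-.1246]); print(n,"lever along",scan(L,-ex,.04,.12,.0585),"across",scan(L-ex*.08,ey,-.02,.02,.0585))
```

```text
t42.9 [ 0.6472 -0.1252  0.1543] [-3.141  0.002 -0.019] F [-0.6 -0.2 -0.2] gap 0.0401 g0.0
t45.4 [ 0.5013 -0.1249  0.3002] [-3.141 -0.    -0.018] F [ 0.1 -0.6 -0.4] gap 0.0402 g0.0
z0 chart top y-scan -0.045 [(-8.0, 89, 74), (-4.0, 78, 180), (4.5, 176, 74), (15.5, 72, 138)]
z0 chart top y-scan -0.02 [(-15.5, 63, 92), (-8.0, 93, 68), (-4.5, 64, 178), (5.0, 174, 57), (17.0, 52, 106)]
z0 chart top y-scan 0.02 [(-8.5, 96, 60), (-4.5, 59, 179), (5.0, 174, 31), (11.0, 66, 137)]
z0 chart top x-scan [(-50.0, 103, 173)]
z0 holder y [(-5.0, 78, 180), (6.0, 172, 73), (19.5, 70, 139)]
z0 lever along [(51.5, 128, 26), (96.0, 31, 98)] across [(-8.5, 94, 23), (11.0, 70, 141)]
z1 chart top y-scan -0.045 [(-15.5, 63, 95), (-8.0, 92, 67), (-4.0, 55, 186), (5.0, 182, 56), (11.0, 62, 137), (15.0, 141, 94)]
z1 chart top y-scan -0.02 [(-15.5, 103, 154), (-8.0, 156, 105), (-4.0, 48, 242), (5.0, 243, 83), (15.0, 135, 88)]
z1 chart top y-scan 0.02 out
z1 chart top x-scan out
z1 holder y [(-10.5, 94, 78), (2.0, 84, 67), (15.0, 65, 141)]
z1 lever along [(52.0, 137, 16), (96.0, 21, 94)] across [(-8.5, 102, 17), (9.0, 17, 128)]
```

The chart's top is centred in the holder at z 0.163. The lever is level in both views, and the carriage still stands on the line.

```bash
python3 -c "
from rig import manip
print(manip.close_job())"
```

```text
the job is handed in; nothing more can be done
None
```

I handed the job in at about 45 s of robot time: the frame lies upright in the middle of the tray, the carriage is locked with its pointer on the 40 cm line, and the chart is fully down in its holder with its rings towards the face rest. Camera measurements support all of this, but I have not seen the judge's verdict.

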